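Unlock and open the coded reagent box

TASK

Unlock the blue reagent box and open it: roll its three thumbwheels so that they read 4 - 7 - 2 from left to right, each of these numerals straight up in line with the red index marks. Then draw the orange bolt knob fully towards you and swing the lid up by its handle until it stands nearly upright by itself. Leave the code set and the bolt drawn, and do not push about the bottles and glassware round the box.

Things in the scene. Friction and masses are not known exactly. Their poses are not given: they have to be found in the camera images.
- lockbox: Blue steel box, fixed, 230 (x) x 190 (y) x 100 mm high, origin under its centre; box x points away from the robot (lock to hinge), y left, z up. Front 95 mm: dark level lock panel, 100 mm high, with three numbered wheels (34 mm apart, 14 mm gaps), bolt knob at its right. Behind: hinged lid with bar handle. Without the code the bolt is blocked; undrawn, it holds the lid.
- wheel_left (a joint): Angle (rad) of the left wheel: black rubber rim, radius 31.5 mm, 20 mm wide, level axle along box y at box (-78, 46, 85.5) mm. White numerals 0-9, 36 deg (0.628 rad) apart; value 0.628 x n (any whole turns added) has numeral n straight up, so 4 is at 2.513. Rolling the top away from the robot raises the value. Clicks into each numeral; 1.5 N at the rim passes a click.
- wheel_middle (a joint): Angle (rad) of the middle wheel: black rubber rim, radius 31.5 mm, 20 mm wide, level axle along box y at box (-78, 12, 85.5) mm. White numerals 0-9, 36 deg (0.628 rad) apart; value 0.628 x n (any whole turns added) has numeral n straight up, so 7 is at 4.398. Rolling the top away from the robot raises the value. Clicks into each numeral; 1.5 N at the rim passes a click.
- wheel_right (a joint): Angle (rad) of the right wheel: black rubber rim, radius 31.5 mm, 20 mm wide, level axle along box y at box (-78, -22, 85.5) mm. White numerals 0-9, 36 deg (0.628 rad) apart; value 0.628 x n (any whole turns added) has numeral n straight up, so 2 is at 1.257. Rolling the top away from the robot raises the value. Clicks into each numeral; 1.5 N at the rim passes a click.
- left_index (a point): Fixed point at the very top of the left wheel, box (-78, 46, 117) mm: 17 mm above the panel, midway between two red index marks. A numeral is read here.
- middle_index (a point): Fixed point at the very top of the middle wheel, box (-78, 12, 117) mm: 17 mm above the panel, midway between two red index marks. A numeral is read here.
- right_index (a point): Fixed point at the very top of the right wheel, box (-78, -22, 117) mm: 17 mm above the panel, midway between two red index marks. A numeral is read here.
- left_numeral_4 (a point): Point on the rim of the left wheel, at the middle of its numeral 4 (radius 31.5 mm); turns with the wheel.
- middle_numeral_7 (a point): Point on the rim of the middle wheel, at the middle of its numeral 7 (radius 31.5 mm); turns with the wheel.
- right_numeral_2 (a point): Point on the rim of the right wheel, at the middle of its numeral 2 (radius 31.5 mm); turns with the wheel.
- bolt (a joint): Travel of the bolt: 0 home (locked), 0.010 m fully drawn towards the robot (along box -x). Slides with about 2 N and stays where it is left. With a wrong code it stops after about 1.5 mm. The lid is free from 7 mm on.
- bolt_knob (a point): Grip point of the orange bolt knob, a block 16 (box x) x 18 (box y) mm that stands from the panel (100 mm) to 137 mm above the worktop; the point is on its upright axis 10 mm below its top, at home at box (-47, -68, 127) mm. Can be pinched fore and aft or from its sides, from above.
- lid (a joint): Lid angle: 0 shut, 1.57 upright, stop at 1.65 rad. Friction hinge: needs about 7 N at the handle and stays where it is left. Shut, it can be lifted 0.012 rad while locked.
- lid_handle (a point): Middle of the steel bar handle on the lid: bar of 10 mm diameter along box y, 80 mm long between its two posts, its axis 36 mm above the lid (31 mm clear beneath); lid shut, at box (10, 0, 136) mm, 103 mm in front of the hinge. It moves with the lid on an arc about lid_hinge, and behind the lid when this is upright.
- lid_hinge (a point): Middle of the lid's hinge axis, which runs along box y at the back of the box, at box (113, 0, 98) mm.
- reagent: Bystander: small brown bottle with white cap, 42 mm across, 95 mm high, loose, left of the box in front. Origin under its centre.
- beaker: Bystander: frosted beaker holding a flask, 85 mm across, 150 mm high, loose, right of the box at the back. Origin under its centre.
- dish: Bystander: white porcelain evaporating dish, 78 mm across, 27 mm high, loose, near the front edge to the right. Origin under its centre.
- conical_flask: Bystander: clear conical flask with stopper, 81 mm across, 180 mm high, loose, on the thin green plate left of the box. Origin under its centre.
- jar_grey: Bystander: small jar with grey filling, 47 mm across, 46 mm high, loose, well right of the box. Origin under its centre.

How it is judged:
By the outcome, as a careful person would: the job done as asked, in the order asked, and still so for the second after the job is handed in, with the robot touching nothing.
It also fails if it takes over 64 s, if anything falls off the work surface, if the arm or the gripper's body presses on something with over 40 N, if the wrist force passes 120 N, or if a joint passes its speed limit or range.

ROBOT

A 6-joint arm with a two-finger parallel gripper is mounted at the origin on a cart in front of the work surface, level with it; the furniture and walls round the work are solid. World frame = base frame: x ahead of the robot, y to its left, z up, the work surface at z = 0. Lengths are in mm, angles in rad, forces in N, time in s.
With the tool pointing down it reaches from about 275 to 1000 mm from the base axis. Payload 8.4 kg.
Tool frame: the origin (TCP) lies at the very end of the fingers, on their centre line; the grasp point (between the pads) lies 19 mm behind it; z points along the fingers, y is the line along which they close (so a half turn about z gives the same grasp; the last joint's range is limited). The gripper opens to 85 mm and grips with 20 to 120 N. Pads are 22 mm wide; open, the fingers measure 114 mm over their backs; the gripper's body (76 mm by 85 mm) begins 54 mm behind the grasp point. The pads swing forward as they close: fully open they stand 13 mm farther back than shut.
Start: joints at [-1.225, 0.353, 1.633, -0, 1.155, -0.002], TCP at [213.018, -587.581, 231.281] pointing down, gripper open.
Joint ranges: [-2.63, 2.63], [-0.92, 2.1], [0.06, 2.66], [-1.3, 4.44], [0, 2.69], [-3.02, 3.02]. Speed limits (rad/s): [2.22, 2.22, 2.79, 3.14, 3.14, 3.14].

INTERFACE

Orientations are given as [roll, pitch, yaw] about the fixed x, y, z axes, in that order (R = Rz(yaw) Ry(pitch) Rx(roll)).
In Python, from rig import sensors, grab_frame, camera_params, order gives the robot as it stands. The module is installed in compiled form; this text tells all that it offers.
- The arm moves only by the tool move_arm, never from a script. Its argument "motion" is a list of rows, each a list of 7 numbers: the turn, a rotation vector about the tool's x, y, z in a scale on which 1.0 is pi/2 rad, then the shift along the tool's x, y, z in a scale on which 1.0 is 0.6 m, then the finger opening in m, from 0 to 0.0854. A call has 1 to 8 rows; each row is the pose to reach, as a shift and turn from the pose commanded when the call began, along the tool's axes at that moment; what a row does not reach only later rows make up. A row lasts 1/8 s, in which the tool goes at most 62.5 mm and 10.7 degrees, less where a joint would pass 70% of its speed; a pose out of reach is approached as far as the arm can. A shift or turn number past 1, either way, is cut back to 1. A call with a gripper value outside its range is refused whole. The fingers move at their own pace and stop on an object; "grip_force" is the grip in N (left out, the last holds). Time passes only in rows, so rows that repeat a pose let the fingers close. It gives the time, the measured TCP pose, the force, the opening and the grip force at its end, in the units of the state.
- sensors.sense(): the state, without advancing time (a new reading comes with each control period).
- grab_frame(name): name is "side" or "top" or "wrist"; returns (picture, depth): 480x640x3 uint8, red, green, blue; 480x640 float32, mm along the optical axis (not along the pixel's ray), 0 where there is no reading.
- camera_params(name): a dict with "camera_matrix" (3x3 intrinsics, pixels), "world_from_camera" (4x4, takes a point from camera to world coordinates). Camera axes: x right, y down, z forward; pixel columns grow to the right and rows downward; lengths in mm; the calibration is good to about 2 mm. A picture is of the moment at which its call begins: read the wrist's pose just before it. camera_params takes no time and is no camera call; for the wrist camera it gives the pose at the moment of the call.
- order.sign_off(): hands the job in; it is judged then, once.
The state is a dict: "clock": time; "qpos": joint angles; "qvel": joint speeds; "joint_efforts": joint torques, N m; "eef_pos": TCP position; "tcp_rot": TCP orientation; "contact_force": force on the tool from outside, world axes, zero at the start; "wrist_torque": the same for the moment, N m; "opening": opening from 0.0 (shut) to 1.0 (fully open); "grasp_force": force on a finger pad.
Only numpy, scipy, OpenCV 4.12 (cv2) and the standard library are available. Lean on these libraries where they do the work, as an engineer would, in place of code of your own. Each camera call takes 0.05 s, during which the arm holds its last target. There are 200 camera calls.

## Working session

There is one attempt and no reset: what is moved stays moved. The work goes in short steps, Python scripts to look and compute and a tool call to move; the robot and the scene stay as the last step left them, time stands still between calls to the robot, and variables do not carry over. Pictures are saved under pics/ and viewed, at most 10 in all, crops included, and the job is handed in when it is done.

Besides the shell and the picture viewer there is one more tool, called after "Request:" by a JSON object that holds its "api" and its "payload", one argument or row to a line. move_arm: Moves the arm, as the interface text tells. Its arguments: {"type":"object","properties":{"motion":{"type":"array","items":{"type":"array","items":{"type":"number"}}},"grip_force":{"type":"number"}},"required":["motion"]}

```bash
mkdir -p pics; ls; python3 - <<'E'
from rig import sensors, grab_frame, camera_params
import cv2, numpy as np
for n in ("top","side"):
    p,d=grab_frame(n); cv2.imwrite(f"pics/{n}0.png",p[:,:,::-1]); np.save(f"{n}0.npy",d)
    c=camera_params(n); print(n,c["camera_matrix"],np.round(c["world_from_camera"],3))
print(sensors.sense())
E
```

```text
pics
top [[439.70047333   0.         319.73667918]
 [  0.         439.70047333 237.55140999]
 [  0.           0.           1.        ]] [[-0.00000e+00 -9.93000e-01  1.16000e-01  4.75518e+02]
 [-1.00000e+00 -3.00000e-03 -2.60000e-02  3.88650e+01]
 [ 2.60000e-02 -1.16000e-01 -9.93000e-01  9.68451e+02]
 [ 0.00000e+00  0.00000e+00  0.00000e+00  1.00000e+00]]
side [[461.75560879   0.         322.72684276]
 [  0.         461.75560879 239.02743692]
 [  0.           0.           1.        ]] [[-9.99000e-01  2.40000e-02 -4.10000e-02  5.78858e+02]
 [ 4.80000e-02  5.40000e-01 -8.40000e-01  8.27737e+02]
 [ 2.00000e-03 -8.41000e-01 -5.41000e-01  6.29770e+02]
 [ 0.00000e+00  0.00000e+00  0.00000e+00  1.00000e+00]]
{'clock': 0.1, 'qpos': array([-1.22539832e+00,  3.53583111e-01,  1.63407139e+00, -3.08355724e-05,
        1.15519220e+00, -2.36402028e-03]), 'qvel': array([ 1.34670838e-03, -1.51531366e-03, -1.62864935e-03, -1.05922255e-05,
       -1.27595489e-03, -4.25947341e-04]), 'joint_efforts': array([ 2.56297229e-03, -6.06354547e+01, -3.42822325e+01,  2.93695230e-04,
        3.81201535e-03,  2.74489065e-05]), 'eef_pos': array([ 212.86245208, -587.17524362,  230.62913984]), 'tcp_rot': array([-3.14033854e+00,  2.52303168e-05,  3.47774508e-01]), 'contact_force': array([-0.10413937,  0.70413311, -0.50975816]), 'wrist_torque': array([-0.0097958 ,  0.04155231, -0.03485159]), 'grasp_force': 0.0, 'opening': 0.998038709552326}
```

View pics/top0.png

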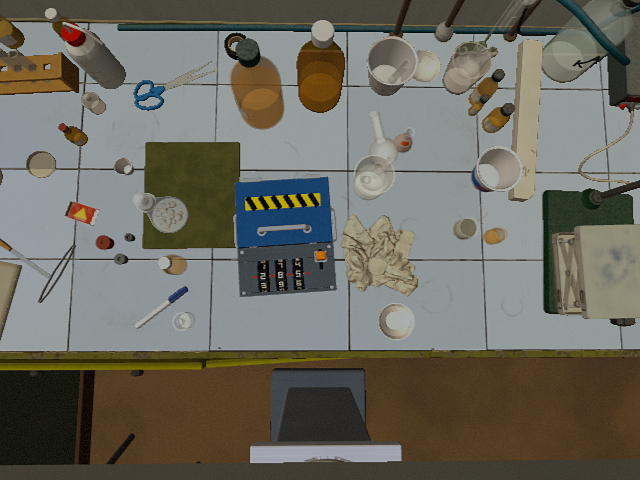

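View pics/side0.png

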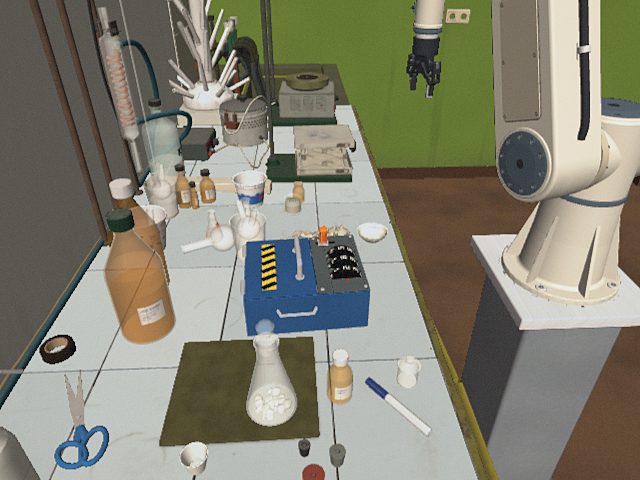

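The top view shows the box at about (287,238): knob (320,256), handle (285,230), wheels at (263/281/298, 274). The side view shows the flask and the reagent bottle near the box's left side. Next I measure the box and zoom on the wheels.

```bash
cat > h.py <<'E'
import numpy as np, cv2
from rig import sensors, grab_frame, camera_params
def cast(n,uv,z,c=None):
    """pixels -> world points on the plane at height z"""
    c=c or camera_params(n); K=c["camera_matrix"];T=c["world_from_camera"]
    uv=np.atleast_2d(uv).astype(float)
    r=np.c_[uv,np.ones(len(uv))]@np.linalg.inv(K).T@T[:3,:3].T
    return T[:3,3]+r*((z-T[2,3])/r[:,2])[:,None]
def cloud(n,d,m):
    c=camera_params(n);K=c["camera_matrix"];T=c["world_from_camera"]
    v,u=np.nonzero(m&(d>0)); z=d[v,u]
    P=(np.c_[u,v,np.ones(len(u))]@np.linalg.inv(K).T)*z[:,None]
    return P@T[:3,:3].T+T[:3,3]
E
python3 - <<'E'
from h import *
im=cv2.imread("pics/top0.png");d=np.load("top0.npy")
hsv=cv2.cvtColor(im,cv2.COLOR_BGR2HSV)
def big(m):
    n,l,s,_=cv2.connectedComponentsWithStats(m.astype(np.uint8)); return l==1+np.argmax(s[1:,4])
roi=np.zeros(d.shape,bool); roi[170:305,225:345]=1
blue=big(cv2.inRange(hsv,(100,120,60),(125,255,255))&(roi*255).astype(np.uint8))
org=big(cv2.inRange(hsv,(8,150,150),(20,255,255))&(roi*255).astype(np.uint8))
P=cloud("top",d,blue); P=P[(P[:,2]>90)&(P[:,2]<108)]
print("lid",len(P),np.median(P[:,2]),cv2.minAreaRect(P[:,:2].astype(np.float32)))
Q=cloud("top",d,org);print("knob",len(Q),np.median(Q,0)); 
Q=Q[Q[:,2]>130];print(cv2.minAreaRect(Q[:,:2].astype(np.float32)),Q.mean(0))
A=cloud("top",d,roi); A=A[(A[:,2]>94)&(A[:,2]<106)]
print("top all",len(A),cv2.minAreaRect(A[:,:2].astype(np.float32)))
H=cloud("top",d,roi); H=H[(H[:,2]>128)&(H[:,0]>np.median(Q[:,0])+25)]
print("handle",len(H),cv2.minAreaRect(H[:,:2].astype(np.float32)),H.mean(0))
ph=big(cv2.inRange(hsv,(0,0,150),(180,60,255))&(roi*255).astype(np.uint8)); v,u=np.nonzero(ph); print(u.min(),u.max(),v.min(),v.max())
cv2.imwrite("pics/crop1.png",cv2.resize(im[170:305,230:345],None,fx=4.4,fy=4.4,interpolation=cv2.INTER_CUBIC))
E
```

```text
lid 4640 100.36774009510492 ((629.3013305664062, 90.15690612792969), (131.2847137451172, 189.05616760253906), 3.8166792392730713)
knob 65 [539.14001817  16.7911487  137.10943403]
((540.0075073242188, 16.803176879882812), (13.503976821899414, 15.181866645812988), 0.3312934935092926) [539.79551297  16.31556708 137.22980105]
top all 9669 ((584.3244018554688, 87.16006469726562), (235.2847442626953, 190.12818908691406), 3.9761955738067627)
handle 268 ((591.4605102539062, 88.36906433105469), (9.907960891723633, 97.79673767089844), 3.9366238117218018) [591.15630693  87.80821583 139.71195472]
225 344 261 304
```

View pics/crop1.png

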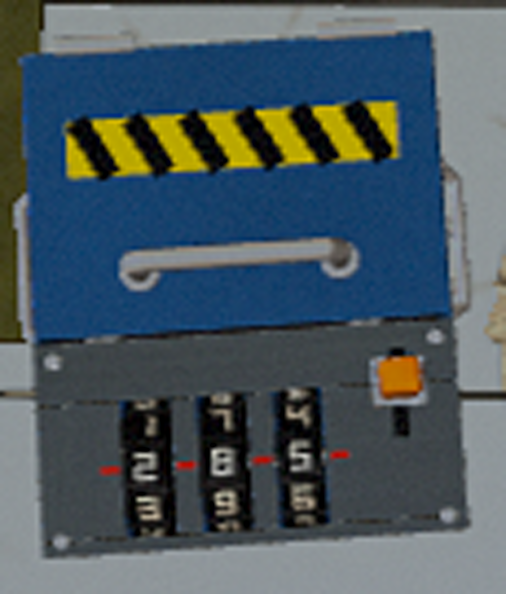

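The wheels read 2, 8 and 5 (neighbours 1/3, 7/9 and 4/6 agree). So the rolls are left +2 (away), middle −1 and right −3 (both towards the robot). Box origin is about (582, 87.4) with yaw 0.068. The handle and knob positions agree within 1 mm.

```bash
cat >> h.py <<'E'
from scipy.spatial.transform import Rotation as Ro
O=np.array([582,87.4,0]); YAW=.068
def w(b): return O+Ro.from_euler("z",YAW).apply(b)
def delta(pos,rpy=(np.pi,0,np.pi/2+YAW)):
    s=sensors.sense(); R=Ro.from_euler("xyz",s["tcp_rot"])
    rv=(R.inv()*Ro.from_euler("xyz",rpy)).as_rotvec()
    print("turn",rv.round(4),"shift m",(R.inv().apply(np.array(pos)-s["eef_pos"])/1000).round(4))
E
python3 -c "
from h import *
delta([*w([-95,12,0])[:2],200])
c=camera_params('wrist');print(c['world_from_camera'].round(3))"
```

```text
turn [-1.100e-03 -8.000e-04 -1.291e+00] shift m [ 0.4889 -0.5461  0.0313]
[[ 3.42000e-01 -9.01000e-01 -2.68000e-01  2.81219e+02]
 [-9.40000e-01 -3.28000e-01 -9.70000e-02 -5.62842e+02]
 [-0.00000e+00  2.85000e-01 -9.58000e-01  3.74162e+02]
 [ 0.00000e+00  0.00000e+00  0.00000e+00  1.00000e+00]]
```

The rows are not in the units I measure in: shifts go in shares of 0.6 m and turns go in shares of pi/2 rad. I convert before sending: -0.546 m / 0.6 = -0.91, 0.489 m / 0.6 = 0.815, -1.291 rad / 1.5708 = -0.8219.

Request:
{"api": "move_arm", "payload": {
  "motion": [
    [0,0,-0.8219,0.815,-0.91,0,0.03],
    [0,0,-0.8219,0.815,-0.91,0,0],
    [0,0,-0.8219,0.815,-0.91,0,0],
    [0,0,-0.8219,0.815,-0.91,0,0],
    [0,0,-0.8219,0.815,-0.91,0,0],
    [0,0,-0.8219,0.815,-0.91,0,0],
    [0,0,-0.8219,0.815,-0.91,0,0],
    [0,0,-0.8219,0.815,-0.91,0,0]
  ],
  "grip_force": 30
}}

```text
clock: 1.1
eef_pos: [400.0, -121.8, 231.4]
tcp_rot: [3.141, 0.0, 1.641]
contact_force: [1.5, -0.1, -0.3]
opening: -0.002
grasp_force: 0.0
```

```bash
python3 -c "
from h import *
delta([*w([-95,12,0])[:2],210])"
```

```text
turn [0.0006 0.0002 0.0022] shift m [0.2081 0.1012 0.0214]
```

Scaled: 0.208 m / 0.6 = 0.3467, 0.101 m / 0.6 = 0.1683.

Request:
{"api": "move_arm", "payload": {
  "motion": [
    [0,0,0,0.3467,0.1683,0.035,0],
    [0,0,0,0.3467,0.1683,0.035,0],
    [0,0,0,0.3467,0.1683,0.035,0],
    [0,0,0,0.3467,0.1683,0.035,0],
    [0,0,0,0.3467,0.1683,0.035,0]
  ]
}}

```text
clock: 1.72
eef_pos: [486.8, 93.2, 209.7]
tcp_rot: [-3.141, -0.0, 1.642]
contact_force: [-0.7, -0.2, -0.3]
opening: 0.005
grasp_force: 0.0
```

```bash
python3 - <<'E'
from h import *
s=sensors.sense();print(s["eef_pos"],s["tcp_rot"])
p,d=grab_frame("wrist");cv2.imwrite("pics/w1.png",p[:,:,::-1]);np.save("w1.npy",d)
delta([*w([-90,46,0])[:2],119])
E
```

```text
[486.80960832  93.16547849 209.6681273 ] [-3.14101309e+00 -3.29931802e-04  1.64232763e+00]
turn [-0.0013  0.0003  0.0027] shift m [0.0352 0.0056 0.0906]
```

View pics/w1.png

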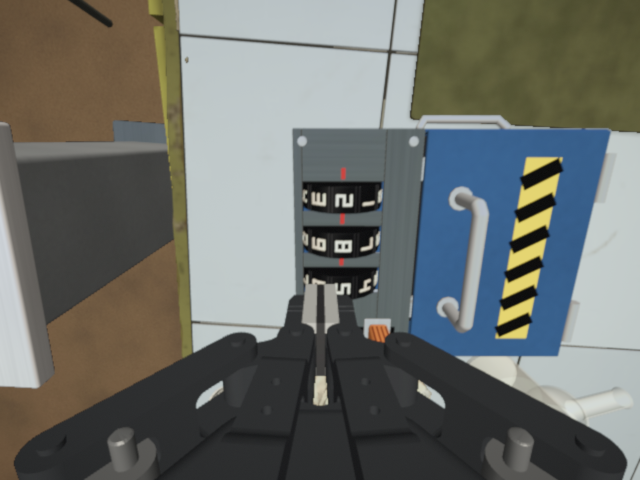

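Wrist view confirms 2, 8, 5 (numerals at (343,199), (342,242), (342,288)), with the red marks aligned. Moving above the left wheel to feel for contact.

```bash
python3 - <<'E'
from h import *
im=cv2.imread("pics/w1.png");h=cv2.cvtColor(im,cv2.COLOR_BGR2HSV)
m=cv2.inRange(h,(0,150,120),(6,255,255))
n,l,s,c=cv2.connectedComponentsWithStats(m)
R=Ro.from_euler("z",-YAW)
for i in range(1,n):
    if s[i,4]>8: print(c[i],R.apply(cast("wrist",c[i],100)-O).round(1))
E
```

```text
[342.96551724 173.34482759] [[-78.7  59.  100. ]]
[342.         217.82142857] [[-78.6  25.3 100. ]]
[341. 261.] [[-78.6 -10.1 100. ]]
```

Scaled: 0.091 m / 0.6 = 0.1517, 0.088 m / 0.6 = 0.1467.

Request:
{"api": "move_arm", "payload": {
  "motion": [
    [0,0,0,0.0587,0.0117,0.0667,0],
    [0,0,0,0.0587,0.0117,0.1333,0],
    [0,0,0,0.0587,0.0117,0.1467,0],
    [0,0,0,0.0587,0.0117,0.1517,0],
    [0,0,0,0.0587,0.0117,0.1517,0]
  ]
}}

```text
clock: 2.4
eef_pos: [491.7, 125.8, 120.5]
tcp_rot: [3.14, -0.0, 1.638]
contact_force: [0.3, 0.5, -0.4]
opening: 0.001
grasp_force: 0.0
```

Scaled: 0.005 m / 0.6 = 0.0083, 0.004 m / 0.6 = 0.0067.

Request:
{"api": "move_arm", "payload": {
  "motion": [
    [0,0,0,0,0,0.0033,0],
    [0,0,0,0,0,0.0067,0],
    [0,0,0,0,0,0.0083,0],
    [0,0,0,0,0,0.0083,0]
  ]
}}

```text
clock: 2.9
eef_pos: [492.3, 126.4, 116.3]
tcp_rot: [3.139, -0.0, 1.639]
contact_force: [-3.5, -2.4, 19.4]
opening: 0.004
grasp_force: 9.6
```

Scaled: 0.021 m / 0.6 = 0.035, -0.02 m / 0.6 = -0.0333.

Request:
{"api": "move_arm", "payload": {
  "motion": [
    [0,0,0,0,0.0083,0,0],
    [0,0,0,0,0.0167,0,0],
    [0,0,0,0,0.025,0,0],
    [0,0,0,0,0.0333,0,0],
    [0,0,0,0,0.035,0,0],
    [0,0,0,0,0.035,-0.0167,0],
    [0,0,0,0,0.035,-0.0333,0]
  ]
}}

```text
clock: 3.78
eef_pos: [511.6, 127.7, 134.9]
tcp_rot: [-3.141, 0.0, 1.639]
contact_force: [0.2, 0.3, -0.8]
opening: 0.003
grasp_force: 0.0
```

```bash
cat > look.py <<'E'
from h import *
import sys
p,d=grab_frame("top");im=p[:,:,::-1]
cv2.imwrite(sys.argv[1],cv2.resize(im[240:300,238:338],None,fx=5,fy=5,interpolation=cv2.INTER_CUBIC))
p,d=grab_frame("wrist");cv2.imwrite(sys.argv[1].replace(".","_w."),p[:,:,::-1])
s=sensors.sense();e=Ro.from_euler("z",-YAW).apply(s["eef_pos"]-O);print("tcp in box",e.round(1))
E
python3 look.py pics/l1.png
```

```text
tcp in box [-66.6  45.1 135.6]
```

View pics/l1_w.png

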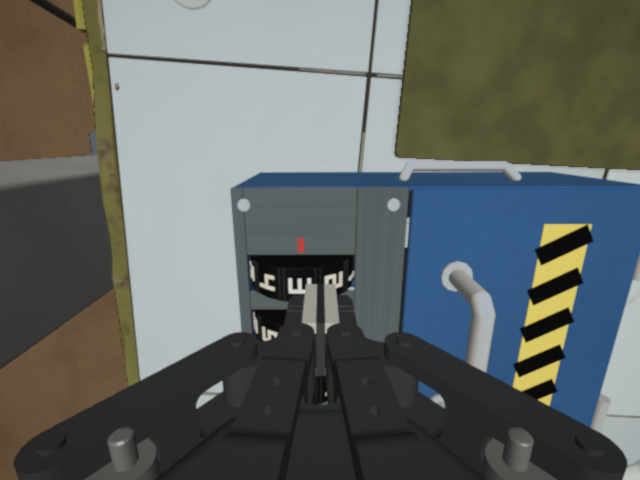

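Left wheel went 2→3 (numeral 3 at (300,285) beside the red mark). I repeat the stroke.

Scaled: -0.021 m / 0.6 = -0.035, 0.02 m / 0.6 = 0.0333.

Request:
{"api": "move_arm", "payload": {
  "motion": [
    [0,0,0,0,-0.035,0.0083,0],
    [0,0,0,0,-0.035,0.025,0],
    [0,0,0,0,-0.035,0.0317,0],
    [0,0,0,0,-0.035,0.0333,0],
    [0,0,0,0,-0.0233,0.0333,0],
    [0,0,0,0,-0.0117,0.0333,0],
    [0,0,0,0,-0.0017,0.0333,0],
    [0,0,0,0,0,0.0333,0]
  ]
}}

```text
clock: 4.88
eef_pos: [515.2, 128.1, 115.6]
tcp_rot: [3.136, -0.0, 1.639]
contact_force: [2.2, -0.7, 12.2]
opening: 0.001
grasp_force: 5.8
```

Scaled: -0.034 m / 0.6 = -0.0567, -0.01 m / 0.6 = -0.0167.

Request:
{"api": "move_arm", "payload": {
  "motion": [
    [0,0,0,0,0,-0.0167,0],
    [0,0,0,-0.0567,0,-0.0167,0],
    [0,0,0,-0.0567,0,-0.0167,0],
    [0,0,0,-0.0567,0,-0.0033,0],
    [0,0,0,-0.0567,0,0,0],
    [0,0,0,-0.0567,0,0,0]
  ]
}}

```text
clock: 5.62
eef_pos: [517.1, 94.4, 115.7]
tcp_rot: [3.136, 0.0, 1.64]
contact_force: [3.0, -4.1, 13.9]
opening: -0.002
grasp_force: 7.0
```

Scaled: -0.034 m / 0.6 = -0.0567, -0.022 m / 0.6 = -0.0367.

Request:
{"api": "move_arm", "payload": {
  "motion": [
    [0,0,0,0,-0.0067,0,0],
    [0,0,0,0,-0.0167,0,0],
    [0,0,0,0,-0.0267,0,0],
    [0,0,0,0,-0.035,0,0],
    [0,0,0,0,-0.0367,0,0],
    [0,0,0,0,-0.0367,-0.0167,0],
    [0,0,0,-0.0567,0,-0.0333,0],
    [0,0,0,-0.0567,0,-0.0333,0]
  ]
}}

```text
clock: 6.62
eef_pos: [518.3, 59.3, 134.8]
tcp_rot: [3.14, 0.0, 1.638]
contact_force: [-0.6, 0.5, 0.9]
opening: -0.002
grasp_force: 0.0
```

```bash
python3 look.py pics/l2.png
```

```text
tcp in box [-67.7 -22.7 133.8]
```

View pics/l2_w.png

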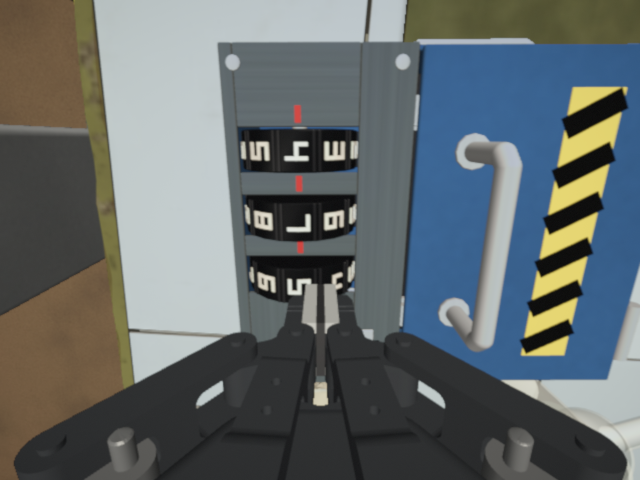

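Left reads 4 (297,150) and middle reads 7 (300,213), both aligned. Next are three strokes towards the robot on the right wheel.

Scaled: -0.021 m / 0.6 = -0.035, -0.02 m / 0.6 = -0.0333.

Request:
{"api": "move_arm", "payload": {
  "motion": [
    [0,0,0,0,0,0.0267,0],
    [0,0,0,0,0,0.0333,0],
    [0,0,0,0,-0.01,0.0333,0],
    [0,0,0,0,-0.0217,0.0333,0],
    [0,0,0,0,-0.0333,0.0333,0],
    [0,0,0,0,-0.035,0.0333,0],
    [0,0,0,0,-0.035,0.0083,0],
    [0,0,0,0,0,0,0]
  ]
}}

```text
clock: 7.72
eef_pos: [515.0, 60.2, 134.0]
tcp_rot: [-3.14, -0.0, 1.639]
contact_force: [0.7, -0.2, 0.5]
opening: -0.002
grasp_force: 0.0
```

Scaled: -0.021 m / 0.6 = -0.035, -0.02 m / 0.6 = -0.0333.

Request:
{"api": "move_arm", "payload": {
  "motion": [
    [0,0,0,0,0,0.0267,0],
    [0,0,0,0,0,0.0333,0],
    [0,0,0,0,-0.01,0.0333,0],
    [0,0,0,0,-0.0217,0.0333,0],
    [0,0,0,0,-0.0333,0.0333,0],
    [0,0,0,0,-0.035,0.0333,0],
    [0,0,0,0,-0.035,0.0083,0],
    [0,0,0,0,0,0,0]
  ]
}}

```text
clock: 8.72
eef_pos: [514.0, 59.8, 133.3]
tcp_rot: [-3.138, 0.0, 1.639]
contact_force: [1.1, 0.4, 0.4]
opening: -0.001
grasp_force: 0.0
```

Scaled: -0.021 m / 0.6 = -0.035, -0.02 m / 0.6 = -0.0333.

Request:
{"api": "move_arm", "payload": {
  "motion": [
    [0,0,0,0,0,0.0267,0],
    [0,0,0,0,0,0.0333,0],
    [0,0,0,0,-0.01,0.0333,0],
    [0,0,0,0,-0.0217,0.0333,0],
    [0,0,0,0,-0.0333,0.0333,0],
    [0,0,0,0,-0.035,0.0333,0],
    [0,0,0,0,-0.035,0.0083,0],
    [0,0,0,0,0,0,0]
  ]
}}

```text
clock: 9.72
eef_pos: [513.5, 59.6, 132.9]
tcp_rot: [-3.138, 0.0, 1.639]
contact_force: [1.0, 0.0, -0.5]
opening: -0.003
grasp_force: 0.0
```

```bash
python3 -c "
from h import *
delta([*w([-47,-68,0])[:2],160])"
```

```text
turn [-0.0041  0.0001  0.0001] shift m [-0.0449  0.0231 -0.0272]
```

Now lift and move above the knob with the fingers opening (fore and aft), then look.

Scaled: -0.045 m / 0.6 = -0.075, -0.03 m / 0.6 = -0.05.

Request:
{"api": "move_arm", "payload": {
  "motion": [
    [0,0,0,0,0,-0.05,0],
    [0,0,0,-0.075,0.0383,-0.05,0.02],
    [0,0,0,-0.075,0.0383,-0.05,0.045],
    [0,0,0,-0.075,0.0383,-0.05,0.045],
    [0,0,0,-0.075,0.0383,-0.05,0.045],
    [0,0,0,-0.075,0.0383,-0.05,0.045]
  ]
}}

```text
clock: 10.48
eef_pos: [541.8, 17.1, 163.9]
tcp_rot: [-3.141, -0.0, 1.64]
contact_force: [-0.3, -0.1, 0.0]
opening: 0.527
grasp_force: 0.0
```

```bash
python3 look.py pics/l3.png; python3 -c "
from h import *
s=sensors.sense();print(s['opening'],s['eef_pos'])
delta([*w([-47,-68,0])[:2],113])"
```

```text
tcp in box [-44.5 -67.6 164.2]
0.5265417492783638 [542.19678004  16.9356597  164.18730967]
turn [-0.0002 -0.      0.0006] shift m [-0.0004 -0.0025  0.0512]
```

View pics/l3_w.png

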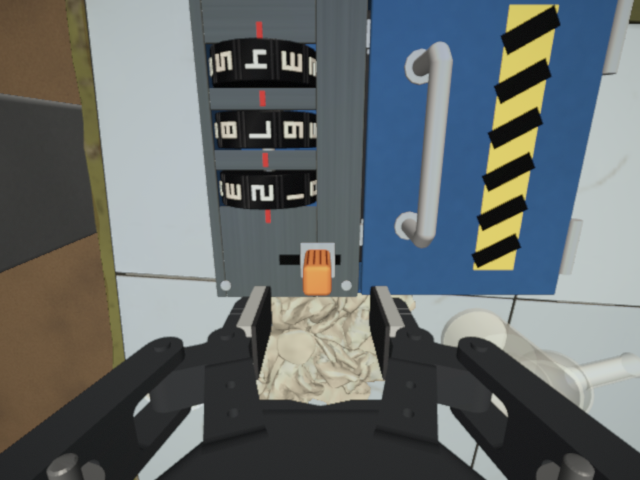

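Code reads 4-7-2 with all three in line. The knob at (317,275) lies centrally between the fingers. Descend, pinch and pull.

Scaled: 0.053 m / 0.6 = 0.0883, 0.03 m / 0.6 = 0.05.

Request:
{"api": "move_arm", "payload": {
  "motion": [
    [0,0,0,0,-0.0033,0.05,0.045],
    [0,0,0,0,-0.0033,0.0883,0.045],
    [0,0,0,0,-0.0033,0.0883,0.03],
    [0,0,0,0,-0.0033,0.0883,0.01],
    [0,0,0,0,-0.0033,0.0883,0.01],
    [0,0,0,0,-0.0033,0.0883,0.01]
  ],
  "grip_force": 25
}}

```text
clock: 11.32
eef_pos: [540.3, 16.4, 111.9]
tcp_rot: [-3.141, -0.0, 1.639]
contact_force: [-4.0, 0.6, 2.6]
opening: 0.18
grasp_force: 27.4
```

Scaled: -0.012 m / 0.6 = -0.02, -0.011 m / 0.6 = -0.0183.

Request:
{"api": "move_arm", "payload": {
  "motion": [
    [0,0,0,0,-0.005,0,0.01],
    [0,0,0,0,-0.01,0,0.01],
    [0,0,0,0,-0.015,0,0.01],
    [0,0,0,0,-0.0183,0,0.01],
    [0,0,0,0,-0.02,0,0.01],
    [0,0,0,0,-0.02,0,0.01]
  ]
}}

```text
clock: 12.08
eef_pos: [530.1, 15.7, 111.8]
tcp_rot: [3.138, -0.0, 1.639]
contact_force: [5.8, 2.4, 1.6]
opening: 0.182
grasp_force: 27.4
```

```bash
python3 -c "
from h import *
s=sensors.sense();print(s['eef_pos'],Ro.from_euler('z',-YAW).apply(s['eef_pos']-O),s['opening'],s['contact_force'])"
```

```text
[530.05750554  15.70195027 111.81710918] [-56.69416057 -68.00297951 111.81710918] 0.1817635264868615 [5.79435706 2.4390642  1.55064395]
```

Request:
{"api": "move_arm", "payload": {
  "motion": [
    [0,0,0,0,-0.0017,0,0.01],
    [0,0,0,0,-0.0033,0,0.01],
    [0,0,0,0,-0.0033,0,0.01]
  ]
}}

```text
clock: 12.45
eef_pos: [529.9, 15.7, 111.9]
tcp_rot: [3.135, -0.0, 1.639]
contact_force: [13.3, 3.8, -6.0]
opening: 0.179
grasp_force: 26.7
```

Scaled: -0.07 m / 0.6 = -0.1167, -0.06 m / 0.6 = -0.1.

Request:
{"api": "move_arm", "payload": {
  "motion": [
    [0,0,0,0,0.0033,0,0.03],
    [0,0,0,0,0.0033,0,0.035],
    [0,0,0,0,0.0033,-0.05,0.035],
    [0,0,0,0,0.0033,-0.1,0.035],
    [0,0,0,0,0.0033,-0.1167,0.035]
  ]
}}

```text
clock: 13.08
eef_pos: [528.8, 15.4, 182.6]
tcp_rot: [3.14, 0.0, 1.639]
contact_force: [0.6, -0.1, -0.2]
opening: 0.411
grasp_force: 0.0
```

```bash
python3 - <<'E'
from h import *
p,d=grab_frame("side");np.save("s.npy",d)
im=p[:,:,::-1].copy();h=cv2.cvtColor(im,cv2.COLOR_BGR2HSV)
m=cv2.inRange(h,(5,150,120),(20,255,255));m[:, :290]=0;m[:,360:]=0;m[:215]=0;m[260:]=0
Q=cloud("side",d,m>0);print(len(Q))
if len(Q): print(Ro.from_euler('z',-YAW).apply(Q-O).mean(0))
delta([*w([10,0,0])[:2],175])
E
```

```text
126
[-56.86595328 -62.92739213 121.80861726]
turn [ 0.002   0.0002 -0.0001] shift m [0.0682 0.0677 0.0081]
```

The bolt sits at its stop (knob at box x ≈ -57, 13 N with no further travel). Now the handle.

Scaled: 0.068 m / 0.6 = 0.1133, 0.0615 m / 0.6 = 0.1025.

Request:
{"api": "move_arm", "payload": {
  "motion": [
    [0,0,0,0.0583,0.0567,0,0.035],
    [0,0,0,0.1133,0.1133,0,0.035],
    [0,0,0,0.1133,0.1133,0.05,0.035],
    [0,0,0,0.1133,0.1133,0.1025,0.035],
    [0,0,0,0.1133,0.1133,0.1025,0.035],
    [0,0,0,0.1133,0.1133,0.1025,0.006],
    [0,0,0,0.1133,0.1133,0.1025,0.006],
    [0,0,0,0.1133,0.1133,0.1025,0.006]
  ],
  "grip_force": 30
}}

```text
clock: 14.12
eef_pos: [592.4, 88.0, 120.7]
tcp_rot: [3.14, -0.0, 1.639]
contact_force: [0.2, -0.4, 0.2]
opening: 0.104
grasp_force: 29.5
```

```bash
python3 - <<'E'
from h import *
s=sensors.sense();print("box",Ro.from_euler('z',-YAW).apply(s['eef_pos']-O).round(1),s['contact_force'],s["opening"],s["tcp_rot"])
R0=Ro.from_euler("x",np.pi)*Ro.from_euler("z",-np.pi/2) # tool x=+y,y=+x,z=-z
assert np.allclose(R0.as_matrix(),[[0,1,0],[1,0,0],[0,0,-1]],atol=1e-9)
def pose(t):
    R=Ro.from_euler("y",.35*t)*R0
    B=np.array([113-103*np.cos(t)+38*np.sin(t),0,98+103*np.sin(t)+38*np.cos(t)])
    return B+R.apply([0,0,15]),R
for call in range(4):
    T=[1.56*min(1,(call*8+i)/31) for i in range(9)]
    p0,r0=pose(T[0]); print("call",call,round(T[0],2))
    for t in T[1:]:
        p,r=pose(t); print([round(float(x),3) for x in (r0.inv()*r).as_rotvec()],[round(float(x),4) for x in r0.inv().apply(p-p0)/1000])
E
```

```text
box [ 1.040e+01 -1.000e-01  1.207e+02] [ 0.15761834 -0.42838412  0.24571856] 0.10388602798054168 [ 3.13987070e+00 -5.47385831e-05  1.63868836e+00]
call 0 0.0
[0.018, -0.0, -0.0] [-0.0, 0.0018, -0.0051]
[0.035, -0.0, -0.0] [-0.0, 0.0038, -0.0102]
[0.053, -0.0, -0.0] [-0.0, 0.0061, -0.0151]
[0.07, -0.0, -0.0] [-0.0, 0.0086, -0.0199]
[0.088, 0.0, -0.0] [-0.0, 0.0114, -0.0245]
[0.106, -0.0, -0.0] [-0.0, 0.0144, -0.029]
[0.123, -0.0, -0.0] [-0.0, 0.0176, -0.0333]
[0.141, -0.0, -0.0] [0.0, 0.021, -0.0375]
call 1 0.4
[0.018, 0.0, -0.0] [-0.0, 0.003, -0.0044]
[0.035, -0.0, -0.0] [-0.0, 0.0063, -0.0087]
[0.053, -0.0, -0.0] [0.0, 0.0098, -0.0128]
[0.07, -0.0, -0.0] [0.0, 0.0134, -0.0167]
[0.088, -0.0, -0.0] [0.0, 0.0173, -0.0204]
[0.106, -0.0, -0.0] [0.0, 0.0213, -0.0239]
[0.123, 0.0, -0.0] [0.0, 0.0255, -0.0272]
[0.141, 0.0, -0.0] [0.0, 0.0299, -0.0302]
call 2 0.81
[0.018, 0.0, -0.0] [0.0, 0.0041, -0.0034]
[0.035, 0.0, -0.0] [0.0, 0.0083, -0.0066]
[0.053, 0.0, -0.0] [0.0, 0.0127, -0.0096]
[0.07, -0.0, -0.0] [0.0, 0.0172, -0.0124]
[0.088, -0.0, 0.0] [0.0, 0.0219, -0.0149]
[0.106, -0.0, 0.0] [0.0, 0.0267, -0.0171]
[0.123, -0.0, 0.0] [0.0, 0.0316, -0.0192]
[0.141, -0.0, -0.0] [0.0, 0.0366, -0.0209]
call 3 1.21
[0.018, -0.0, 0.0] [0.0, 0.0048, -0.0022]
[0.035, -0.0, 0.0] [0.0, 0.0097, -0.0041]
[0.053, -0.0, 0.0] [0.0, 0.0147, -0.0058]
[0.07, -0.0, 0.0] [0.0, 0.0198, -0.0072]
[0.088, -0.0, 0.0] [0.0, 0.0249, -0.0084]
[0.106, -0.0, 0.0] [0.0, 0.0301, -0.0093]
[0.123, -0.0, 0.0] [0.0, 0.0354, -0.0099]
[0.123, -0.0, 0.0] [0.0, 0.0354, -0.0099]
```

Grip on the 10 mm bar is good (opening ≈ 9 mm, box x 10.4). Lifting along the arc.

Scaled: -0.0375 m / 0.6 = -0.0625, -0.0335 m / 0.6 = -0.0558, 0.141 rad / 1.5708 = 0.0898.

Request:
{"api": "move_arm", "payload": {
  "motion": [
    [0.0115,0,0,0,0.0033,-0.0083,0.006],
    [0.0223,0,0,0,0.0067,-0.0167,0.006],
    [0.0337,0,0,0,0.01,-0.025,0.006],
    [0.0446,0,0,0,0.0142,-0.0333,0.006],
    [0.056,0,0,0,0.0192,-0.0408,0.006],
    [0.0675,0,0,0,0.0242,-0.0483,0.006],
    [0.0783,0,0,0,0.0292,-0.0558,0.006],
    [0.0898,0,0,0,0.035,-0.0625,0.006]
  ]
}}

```text
clock: 15.12
eef_pos: [611.8, 89.3, 157.6]
tcp_rot: [-2.997, 0.0, 1.639]
contact_force: [-7.8, -1.0, -5.1]
opening: 0.099
grasp_force: 29.3
```

Scaled: -0.03 m / 0.6 = -0.05, -0.027 m / 0.6 = -0.045, 0.141 rad / 1.5708 = 0.0898.

Request:
{"api": "move_arm", "payload": {
  "motion": [
    [0.0115,0,0,0,0.005,-0.0075,0.006],
    [0.0223,0,0,0,0.0108,-0.0142,0.006],
    [0.0337,0,0,0,0.0167,-0.0217,0.006],
    [0.0446,0,0,0,0.0225,-0.0275,0.006],
    [0.056,0,0,0,0.0292,-0.0342,0.006],
    [0.0675,0,0,0,0.0358,-0.04,0.006],
    [0.0783,0,0,0,0.0425,-0.045,0.006],
    [0.0898,0,0,0,0.05,-0.05,0.006]
  ]
}}

```text
clock: 16.12
eef_pos: [645.1, 91.7, 184.9]
tcp_rot: [-2.855, -0.0, 1.639]
contact_force: [-11.9, -2.1, 7.4]
opening: 0.102
grasp_force: 29.6
```

Scaled: 0.0365 m / 0.6 = 0.0608, 0.0315 m / 0.6 = 0.0525, 0.141 rad / 1.5708 = 0.0898.

Request:
{"api": "move_arm", "payload": {
  "motion": [
    [0.0115,0,0,0,0.0067,-0.0058,0.006],
    [0.0223,0,0,0,0.0142,-0.0108,0.006],
    [0.0337,0,0,0,0.0208,-0.0158,0.006],
    [0.0446,0,0,0,0.0283,-0.0208,0.006],
    [0.056,0,0,0,0.0367,-0.025,0.006],
    [0.0675,0,0,0,0.0442,-0.0283,0.006],
    [0.0783,0,0,0,0.0525,-0.0317,0.006],
    [0.0898,0,0,0,0.0608,-0.035,0.006]
  ]
}}

```text
clock: 17.12
eef_pos: [687.8, 94.6, 196.9]
tcp_rot: [-2.719, -0.0, 1.639]
contact_force: [-7.2, -0.9, 13.6]
opening: 0.101
grasp_force: 29.4
```

Scaled: 0.0365 m / 0.6 = 0.0608, 0.0355 m / 0.6 = 0.0592, 0.123 rad / 1.5708 = 0.0783.

Request:
{"api": "move_arm", "payload": {
  "motion": [
    [0.0115,0,0,0,0.0083,-0.0033,0.006],
    [0.0223,0,0,0,0.0158,-0.0067,0.006],
    [0.0337,0,0,0,0.0242,-0.01,0.006],
    [0.0446,0,0,0,0.0333,-0.0117,0.006],
    [0.056,0,0,0,0.0417,-0.0142,0.006],
    [0.0675,0,0,0,0.05,-0.0158,0.006],
    [0.0783,0,0,0,0.0592,-0.0167,0.006],
    [0.0783,0,0,0,0.0608,-0.0167,0.006]
  ]
}}

```text
clock: 18.12
eef_pos: [726.6, 97.4, 190.3]
tcp_rot: [-2.6, -0.001, 1.639]
contact_force: [-0.7, 0.1, 10.1]
opening: 0.1
grasp_force: 30.8
```

```bash
python3 - <<'E'
from h import *
s=sensors.sense();t=Ro.from_euler("xyz",s["tcp_rot"]).apply([0,0,1])
B=Ro.from_euler('z',-YAW).apply(s['eef_pos']-15*t-O);r=B-[113,0,98]
print("bar",B.round(1),"radius",np.hypot(r[0],r[2]),"lid",np.arctan2(r[2],-r[0])-np.arctan2(38,103))
p,d=grab_frame("side");cv2.imwrite("pics/s2.png",p[:,:,::-1])
E
```

```text
bar [1.527e+02 1.000e-01 2.031e+02] radius 112.35836844311457 lid 1.5780482555258708
```

View pics/s2.png

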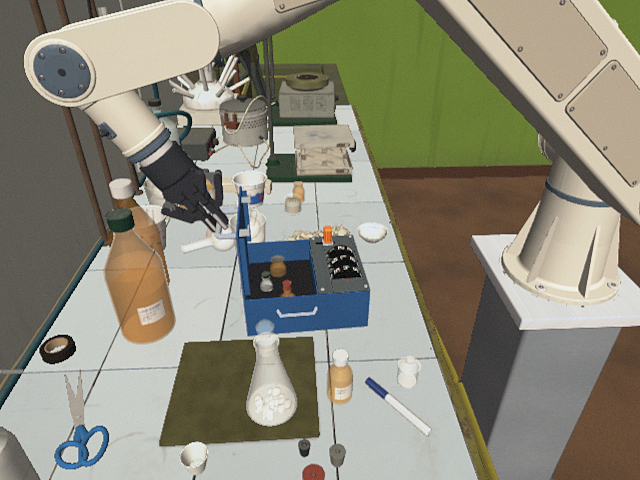

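The lid stands upright (angle ≈ 1.57, lid at (243,245) in the side view), the knob is drawn and the neighbouring things are undisturbed. Release and retreat.

Scaled: -0.125 m / 0.6 = -0.2083, -0.085 m / 0.6 = -0.1417.

Request:
{"api": "move_arm", "payload": {
  "motion": [
    [0,0,0,0,0,0,0.016],
    [0,0,0,0,0,0,0.016],
    [0,0,0,0,0,-0.02,0.016],
    [0,0,0,0,0,-0.0433,0.016],
    [0,0,0,0,-0.025,-0.0867,0.016],
    [0,0,0,0,-0.0583,-0.1417,0.016],
    [0,0,0,0,-0.1,-0.2083,0.016],
    [0,0,0,0,-0.1,-0.2083,0.016]
  ]
}}

```text
clock: 19.18
eef_pos: [739.7, 98.1, 330.6]
tcp_rot: [-2.604, -0.0, 1.639]
contact_force: [0.2, -0.4, -0.3]
opening: 0.19
grasp_force: 0.0
```

```bash
python3 - <<'E'
from h import *
p,d=grab_frame("side")
p2,_=grab_frame("top")
a=cv2.resize(p[180:400,200:420],(400,400)); b=cv2.resize(p2[160:310,220:370],(400,400))
cv2.imwrite("pics/fin.png",np.hstack([a,b])[:,:,::-1])
print(sensors.sense()["contact_force"],sensors.sense()["eef_pos"])
E
```

```text
[-0.60749809 -0.4810308  -0.78131977] [738.68136334  97.99207564 325.56903841]
```

View pics/fin.png

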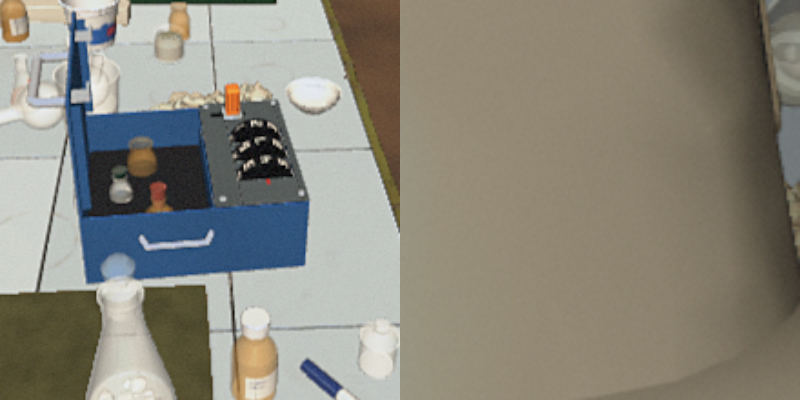

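The lid stands upright by itself at (75,120), the knob is drawn at (232,100), the wheels are still set, and the gripper is clear. Handing in.

```bash
python3 -c "
from rig import order
print(order.sign_off())"
```

```text
the job is handed in; nothing more can be done
None
```

The box is unlocked and open: the wheels were set to 4-7-2, the bolt drawn to its stop and the lid left standing upright by itself. I saw no glassware disturbed, and I handed the job in at about 19 s.

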